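Push the whetstone home in the bench stop

TASK

Get the whetstone ready for sharpening: push it along the bench top into the corner of the L-shaped wooden bench stop, until its long side lies flush along the long cleat and its end is against the short cleat. Only push it: do not pick it up, tip it, or take it between the fingers, and leave the tin, the beeswax and the heel block where they are.

Things in the scene. Friction and masses are not known exactly. Their poses are not given: they have to be found in the camera images.
- whetstone: Loose two-layer sharpening stone (red-brown over grey), a rectangular bar 34 x 120 x 21 mm (x, y, z), about 0.28 kg, lying flat on the bench. Origin: centre of its underside; y runs along its length. Its two ends are alike; either way round will do.
- bench_stop: Two light wooden cleats 20 mm wide, 18 mm high, fixed to the bench as an L. Origin: on the bench, where the middle of the stone belongs. Long cleat: y = -110 to +80 mm, inner face at x = +17 mm (far side). Short cleat: x = -28 to +17 mm, inner face at y = +60 mm (left). The -x and -y sides are open. The stone starts 75-130 mm to -x and 40-100 mm to -y, turned up to 0.45 rad.
- polish_brown: Bystander: round brown shoe-polish tin, 71 mm across, 26 mm high, loose, to the right (-y) of the work. Origin: centre of its underside.
- beeswax: Bystander: yellow beeswax block 31 x 49 x 23 mm, loose, behind the long cleat. Origin: centre of its underside.
- heel_c: Bystander: tan rubber heel block 60 x 58 x 18 mm, loose, to the left (+y) of the short cleat. Origin: centre of its underside.
Mind the look-alikes: they are no part of the job. Leave any orange or white look-alike of the whetstone alone.

How it is judged:
At the end, for the whole second after the job is handed in: The stone rests flat on the bench within 3 mm of its place in the stop along both cleats (gap under 3 mm at its middle) and within 0.035 rad of parallel to the long cleat (x of whetstone in the frame of bench_stop between -0.003 and 0.003 m and y of whetstone in the frame of bench_stop between -0.003 and 0.003 m and angle between the y axis of whetstone and the y axis of bench_stop, either way round below 0.035 rad and height (world z) of whetstone below 0.003 m and angle between whetstone's own z axis and vertical below 0.05 rad and linear speed of whetstone below 0.01 m/s); the robot touches nothing.
It fails at once if the whetstone is lifted off the bench (origin over 8 mm up) (height (world z) of whetstone above 0.008 m).
It fails at once if the whetstone is tipped by more than 0.12 rad (angle between whetstone's own z axis and vertical above 0.12 rad).
It fails at once if the whetstone is taken between the fingers (x of the grasp point in the frame of whetstone between -0.01 and 0.01 m and y of the grasp point in the frame of whetstone between -0.06 and 0.06 m and z of the grasp point in the frame of whetstone below 0.034 m and contact force between the fingers and whetstone above 0.5 N).
It fails at once if the polish tin, the beeswax or the heel block is shifted by more than 15 mm (distance of any of polish_brown, beeswax, heel_c from where it was at the start of the episode above 0.015 m).
It also fails if it takes over 54 s, if anything falls off the work surface, if the arm or the gripper's body presses on something with over 40 N, if the wrist force passes 120 N, or if a joint passes its speed limit or range.

ROBOT

A 6-joint arm with a two-finger parallel gripper is mounted at the origin on a cart in front of the work surface, level with it; the furniture and walls round the work are solid. World frame = base frame: x ahead of the robot, y to its left, z up, the work surface at z = 0. Lengths are in m, angles in rad, forces in N, time in s.
With the tool pointing down it reaches from about 0.35 to 0.775 m from the base axis. Payload 5.5 kg.
Tool frame: the origin (TCP) lies on the centre line of the jaws, within the pads' length; the fingertips stand 11 mm ahead of it and the grasp point (between the pads) lies 8 mm behind it; z points along the fingers, y is the direction in which the jaws open and shut (so a half turn about z gives the same grasp; the last joint's range is limited). The gripper opens to 85 mm and grips with 20 to 120 N. Pads are 22 mm wide; open, the fingers measure 114 mm over their backs; the gripper's body (76 mm by 85 mm) begins 54 mm behind the grasp point. The pads swing forward as they close: fully open they stand 13 mm farther back than shut.
Start: joints at [-1.385, 0.313, 0.046, 1.304, 0, 1.431], TCP at [0.184, -0.545, 0.242] pointing down, gripper open.
Joint ranges: [-2.76, 2.76], [-0.86, 1.69], [-1.03, 1.26], [-2.2, 2.34], [-1.47, 1.5], [-3.14, 3.14]. Speed limits (rad/s): [2.57, 2.57, 3.14, 3.14, 3.14, 3.14].

INTERFACE

Orientations are given as a unit quaternion [w, x, y, z].
In Python, from workcell import env, imaging, order gives the robot as it stands. The module is installed in compiled form; this text tells all that it offers.
- The arm moves only by the tool move_arm, never from a script. Its argument "deltas" is one flat list of numbers, 7 for each row, row after row: the gripper's target within -1 to 1 (shut at 1, half-way at 0, fully open at -1), then the shift along the tool's x, y, z in m, then the turn, a rotation vector about the tool's x, y, z in degrees. In form: [jaw, tx, ty, tz, ax, ay, az, jaw, tx, ty, tz, ax, ay, az, ...]. A call has 1 to 10 rows; each row shifts and turns the commanded pose from where the row before left it, along the tool's axes as they then stand; what a row does not reach is not made up. A row lasts 1/8 s, in which the tool goes at most 62.5 mm and 10.7 degrees, less where a joint would pass 70% of its speed; a pose out of reach is approached as far as the arm can. A call is refused whole if a number of a shift passes 0.0625 or a number of a turn 10.7, either way. A call with a gripper value outside its range is refused whole. The fingers move at their own pace and stop on an object; "squeeze" is the grip in N (left out, the last holds). Time passes only in rows, so rows that do not move let the fingers close. It gives the time, the measured TCP pose, the force and the opening at its end, in the units of the state.
- env.get_state(): the state, without advancing time (a new reading comes with each control period).
- imaging.read_camera(name): name is "scene" or "top" or "wrist"; returns a dict with "img" (420x560x3 uint8, red, green, blue), "z_map" (420x560 float32, m along the optical axis (not along the pixel's ray), 0 where there is no reading), "fx", "fy", "cx", "cy" (pixels), "rvec" (rotation vector, rad) and "tvec" (3), from world to camera coordinates, as OpenCV has them. Camera axes: x right, y down, z forward; pixel columns grow to the right and rows downward; lengths in m; the calibration is good to about 2 mm. A picture is of the moment at which its call begins.
- order.hand_in(): hands the job in, once; it reports no verdict.
Trained networks look in a picture, given as the dict that the camera call returned (one of the last four; its "shot" number tells which), for a name from the list of things; names that differ only in an ending like _2 or _b are one class to them, and where a whole thing is asked for, a point or a joint stands for the part that bears it (a point fixed in the world has none). Each returns a list of dicts, best first, with "confidence" (0 to 1); they miss things now and then, are a little off and sometimes report something else, mostly with a low value. They report only what shows in the picture. A call takes as long as a camera call. They do not tell look-alikes from the thing itself.
- imaging.recognise(picture, thing): "centre" ([column, row] in pixels, amid what is visible of it).
- imaging.cut_out(picture, thing): "mask" (420x560 bool, what is visible of it) and "centre" ([column, row] in pixels, amid what is visible of it).
The state is a dict: "clock": time; "joint_pos": joint angles; "qvel": joint speeds; "tau": joint torques, N m; "tcp_pos": TCP position; "orientation": TCP orientation; "wrist_force": force on the tool from outside, world axes, zero at the start; "ft_torque": the same for the moment, N m; "finger_gap": finger opening in m.
Only numpy, scipy, OpenCV 4.12 (cv2) and the standard library are available. Lean on these libraries where they do the work, as an engineer would, in place of code of your own. Each camera call takes 0.05 s, during which the arm holds its last target.

## Working session

There is one attempt and no reset: what is moved stays moved. The work goes in short steps, Python scripts to look and compute and a tool call to move; the robot and the scene stay as the last step left them, time stands still between calls to the robot, and variables do not carry over. Pictures are saved under pics/ and viewed, and the job is handed in when it is done.

Besides the shell and the picture viewer there is one more tool, called after "Call:" by a JSON object that holds its "api" and its "payload", one argument or row to a line. move_arm: Moves the arm, as the interface text tells. Its arguments: {"type":"object","properties":{"deltas":{"type":"array"},"squeeze":{"type":"number"}},"required":["deltas"]}

```bash
mkdir -p pics; cat > h.py <<'E'
from workcell import env, imaging, order
import numpy as np, cv2
def cam(n):
    p=imaging.read_camera(n); return p
def world(p,us,vs,zw=None):
    R=cv2.Rodrigues(np.array(p['rvec'],float))[0]; t=np.array(p['tvec'],float).reshape(3)
    us=np.asarray(us,float);vs=np.asarray(vs,float)
    d=np.stack([(us-p['cx'])/p['fx'],(vs-p['cy'])/p['fy'],np.ones_like(us)],-1)
    dw=d@R; o=-R.T@t
    if zw is None:
        z=p['z_map'][vs.astype(int),us.astype(int)]
        return o+dw*z[...,None]
    s=(zw-o[2])/dw[...,2]
    return o+dw*s[...,None]
def save(p,name): cv2.imwrite('pics/'+name,cv2.cvtColor(p['img'],cv2.COLOR_RGB2BGR))
E
python3 - <<'E'
from h import *
print(env.get_state())
for n in ['scene','top']:
    p=cam(n); save(p,n+'0.png')
    for t in ['whetstone','bench_stop','polish_brown','beeswax','heel_c']:
        for r in imaging.recognise(p,t): 
            c=r['centre']; print(n,t,r['confidence'],c,world(p,[c[0]],[c[1]]).round(3))
E
```

```text
{'clock': 0.0, 'joint_pos': array([-1.38460332e+00,  3.14002435e-01,  4.49664695e-02,  1.30359076e+00,
       -6.24944453e-06,  1.43121471e+00]), 'qvel': array([-0.00011442,  0.00113416, -0.0012248 , -0.00039896, -0.00116012,
       -0.00075789]), 'tau': array([-1.29904602e-04, -4.80623960e+01,  2.98534960e+01,  1.91883993e-02,
       -1.98629523e-04,  5.29044840e-06]), 'tcp_pos': array([ 0.1839315 , -0.54426737,  0.24140258]), 'orientation': array([-9.14880273e-04,  9.86762754e-01,  1.62167907e-01, -2.44513493e-05]), 'wrist_force': array([-0.21021845, -0.21526468, -0.72111656]), 'ft_torque': array([ 0.01281413,  0.00090516, -0.02820087]), 'finger_gap': 0.08553495474896325}
scene whetstone 0.84 [283.5, 245.6] [[0.501 0.029 0.021]]
scene whetstone 0.81 [361.9, 234.2] [[ 0.383 -0.109  0.023]]
scene whetstone 0.71 [386.8, 205.2] [[ 0.399 -0.29   0.02 ]]
scene whetstone 0.67 [251.6, 283.2] [[0.47  0.18  0.023]]
scene bench_stop 0.72 [211.3, 243.2] [[0.647 0.097 0.012]]
scene polish_brown 0.87 [315.1, 207.0] [[ 0.538 -0.166  0.027]]
scene polish_brown 0.61 [216.0, 224.8] [[0.686 0.037 0.02 ]]
scene beeswax 0.74 [216.2, 224.8] [[0.686 0.037 0.02 ]]
scene heel_c 0.55 [177.0, 280.7] [[0.597 0.247 0.017]]
top whetstone 0.83 [195.4, 254.8] [[0.473 0.166 0.02 ]]
top whetstone 0.75 [271.9, 236.8] [[0.512 0.001 0.022]]
top whetstone 0.74 [329.9, 290.7] [[ 0.398 -0.122  0.025]]
top bench_stop 0.77 [240.3, 172.0] [[0.654 0.071 0.02 ]]
top bench_stop 0.72 [359.4, 221.8] [[ 0.545 -0.186  0.024]]
top polish_brown 0.84 [358.9, 218.4] [[ 0.552 -0.186  0.023]]
top beeswax 0.69 [260.4, 151.1] [[0.7   0.028 0.022]]
top beeswax 0.49 [239.6, 172.5] [[0.653 0.073 0.022]]
top heel_c 0.66 [165.4, 194.1] [[0.605 0.234 0.021]]
```

View pics/scene0.png

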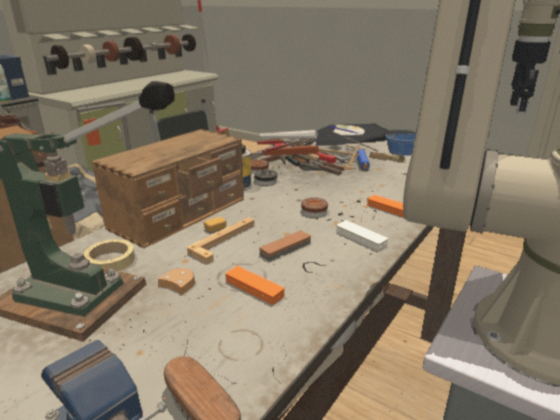

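View pics/top0.png

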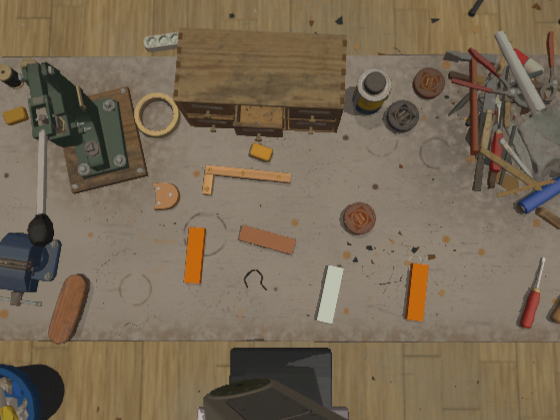

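The four bar-shaped candidates in the top view are orange (195,255), red-brown (267,239), white (330,293) and orange (418,292). Only the red-brown one at (267,239) fits "red-brown over grey". I'll confirm that in a crop and measure the stop and the stone.

```bash
cat > m.py <<'E'
from h import *
def stone(p,ret=False,near=(0.512,-0.0)):
    hsv=cv2.cvtColor(p['img'],cv2.COLOR_RGB2HSV)
    H,W=p['z_map'].shape
    vv,uu=np.mgrid[0:H,0:W]
    P=world(p,uu,vv)
    return P,hsv
def rect(xy):
    (c,s,a)=cv2.minAreaRect((xy*1000).astype(np.float32))
    b=cv2.boxPoints((c,s,a)); 
    e=[b[1]-b[0],b[2]-b[1]]; l=max(e,key=np.linalg.norm)
    ang=np.arctan2(-l[0],l[1]) # angle of long axis rel. to +y, ccw
    ang=(ang+np.pi/2)%np.pi-np.pi/2
    return np.round(np.array(c),1),np.round(sorted(s),1),round(float(ang),4)
E
python3 - <<'E'
from m import *
p=cam('top'); 
for t in ['whetstone','bench_stop','polish_brown','beeswax','heel_c']:
    for r in imaging.cut_out(p,t):
        m=r['mask']; v,u=np.nonzero(m); 
        P=world(p,u,v); z=P[:,2]; zt=np.median(z)
        print(t,r['confidence'],r['centre'],m.sum(),'zt',zt.round(4),rect(P[:,:2]), 'plane',rect(world(p,u,v,0.02)[:,:2]), p['img'][m].mean(0).round())
q=cam('scene')
a=cv2.resize(p['img'][130:330,150:370],None,fx=3.6,fy=3,interpolation=cv2.INTER_CUBIC)
cv2.imwrite('pics/crop.png',a[...,::-1])
E
```

```text
whetstone 0.96 [267.4, 240.8] 906 zt 0.021 (array([501.6,   3.2]), array([ 66.1, 150.9]), -0.592) plane (array([508.6,  12.8]), array([ 36.1, 122. ]), -0.2682) [143.  96.  67.]
whetstone 0.82 [417.0, 291.2] 1062 zt 0.0208 (array([ 394.3, -185.4]), array([123.5, 288.2]), 0.0087) plane (array([ 397.1, -304.7]), array([ 41.8, 122.1]), 1.4162) [170.  94.  20.]
whetstone 0.59 [195.1, 254.4] 963 zt 0.0208 (array([483.9,  80.1]), array([122. , 233.4]), 0.0772) plane (array([475.1, 167.6]), array([ 38.1, 120.6]), 1.4983) [178.  98.  20.]
bench_stop 0.8 [240.6, 174.0] 1001 zt 0.0179 (array([591.2,  15.8]), array([155.8, 300. ]), -0.7491) plane (array([638.7,  57.6]), array([ 62.1, 189.9]), -0.0004) [166. 125.  82.]
polish_brown 0.75 [359.1, 216.8] 838 zt 0.026 (array([ 497.7, -139.3]), array([ 68.9, 226.1]), 0.8846) plane (array([ 554.5, -186.2]), array([67.3, 69. ]), 0.0007) [110.  74.  55.]
polish_brown 0.47 [260.8, 152.3] 305 zt 0.0217 (array([574.3,   6.6]), array([ 49.5, 295.9]), -1.4137) plane (array([699.6,  26.2]), array([33.2, 47.5]), -0.3062) [160. 115.  47.]
beeswax 0.89 [261.5, 153.2] 316 zt 0.0216 (array([580.8, -14.8]), array([ 48.6, 298.2]), -1.2348) plane (array([699.3,  26.7]), array([33.2, 49.8]), -0.3286) [158. 113.  47.]
heel_c 0.85 [166.3, 191.6] 550 zt 0.0178 (array([537.1, 104.9]), array([ 64.2, 353.8]), -0.4443) plane (array([601.1, 232.5]), array([52. , 57.3]), -1.5707) [155. 115.  80.]
```

View pics/crop.png

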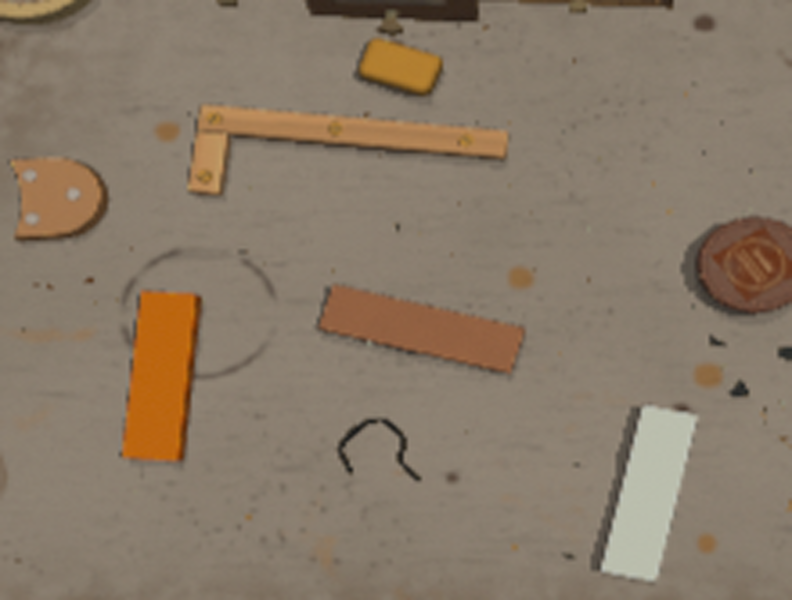

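The crop confirms it: the red-brown bar at crop (420,328), top view (267,239), is the whetstone, and orange and white look-alikes lie to either side. The L-stop is above-left of it. Next I'll fit their poses precisely with the known shapes.

```bash
cat > fit.py <<'E'
from m import *
from scipy.optimize import minimize
S=4
def proj(p,P): return cv2.projectPoints(np.asarray(P,float),np.array(p['rvec'],float),np.array(p['tvec'],float),np.array([[p['fx'],0,p['cx']],[0,p['fy'],p['cy']],[0,0,1]],float),None)[0].reshape(-1,2)
STONE=[(-.017,.017,-.06,.06,.021)]
STOP=[(.017,.037,-.110,.080,.018),(-.028,.017,.060,.080,.018)]
def render(p,boxes,x,y,a):
    m=np.zeros((420*S,560*S),np.uint8); c,s=np.cos(a),np.sin(a)
    for x0,x1,y0,y1,h in boxes:
        P=[(x+c*i-s*j,y+s*i+c*j,k) for i in(x0,x1) for j in(y0,y1) for k in(0,h)]
        q=(proj(p,P)+.5)*S-.5
        cv2.fillConvexPoly(m,cv2.convexHull(q.astype(np.float32)).round().astype(np.int32),1)
    return cv2.resize(m.astype(np.float32),(560,420),interpolation=cv2.INTER_AREA)
def fit(views,boxes,g):
    def cost(v):
        e=0
        for p,m in views:
            r=render(p,boxes,v[0]/100,v[1]/100,v[2]); e+=np.abs(r-m).sum()/m.sum()
        return e
    best=None
    for da in(-.1,0,.1):
        x0=np.array([g[0]*100,g[1]*100,g[2]+da])
        r=minimize(cost,x0,method='Nelder-Mead',options=dict(initial_simplex=[x0,x0+[1,0,0],x0+[0,1,0],x0+[0,0,.15]],xatol=.003,fatol=1e-4))
        if best is None or r.fun<best.fun: best=r
    v=best.x; return np.array([v[0]/100,v[1]/100,v[2]]),best.fun
def mask(p,thing,xy):
    c=proj(p,[(xy[0],xy[1],.015)])[0]
    rs=imaging.cut_out(p,thing)
    rs=[r for r in rs if np.hypot(*(np.array(r['centre'])-c))<45]
    rs.sort(key=lambda r:np.hypot(*(np.array(r['centre'])-c)))
    return rs[0]['mask'].astype(np.float32) if rs else None
def rel(st,sp):
    d=st[:2]-sp[:2]; c,s=np.cos(sp[2]),np.sin(sp[2])
    return np.array([c*d[0]+s*d[1],-s*d[0]+c*d[1],st[2]-sp[2]])
E
python3 - <<'E'
from fit import *
V={}
for n in ['top','scene']:
    p=cam(n)
    a=mask(p,'whetstone',(.509,.013)); b=mask(p,'bench_stop',(.64,.06)); V[n]=(p,a,b)
for k in (['top'],['scene'],['top','scene']):
    st=fit([(V[n][0],V[n][1]) for n in k if V[n][1] is not None],STONE,(.509,.013,-.27))
    sp=fit([(V[n][0],V[n][2]) for n in k if V[n][2] is not None],STOP,(.61,.06,-.11))
    print(k,st,sp,rel(st[0],sp[0]).round(4))
E
```

```text
['top'] (array([ 0.50855566,  0.01309602, -0.27638794]), np.float64(0.0530620813369751)) (array([ 0.62806236,  0.07359825, -0.10913043]), np.float64(0.14987309277057648)) [-0.1122 -0.0732 -0.1673]
['scene'] (array([ 0.50928356,  0.00980214, -0.2641858 ]), np.float64(0.048180192708969116)) (array([ 0.62906832,  0.07117869, -0.09362712]), np.float64(0.09351753443479538)) [-0.1135 -0.0723 -0.1706]
['top', 'scene'] (array([ 0.5084059 ,  0.01137813, -0.2799778 ]), np.float64(0.1376551389694214)) (array([ 0.6282271 ,  0.07202558, -0.10691431]), np.float64(0.2562733590602875)) [-0.1127 -0.0731 -0.1731]
```

```bash
cat > st.py <<'E'
from fit import *
SP=np.array([.628,.072,-.105])
def tool():
    s=env.get_state(); w,x,y,z=s['orientation']
    X=np.array([1-2*(y*y+z*z),2*(x*y+w*z),2*(x*z-w*y)]); yaw=np.arctan2(X[1],X[0])
    Z=np.array([2*(x*z+w*y),2*(y*z-w*x),1-2*(x*x+y*y)])
    t=s['tcp_pos']; r=rel(np.array([t[0],t[1],yaw]),SP)
    print('t',round(s['clock'],2),'tcp stop-frame mm',(r[:2]*1000).round(1),'z',round(t[2]*1000,1),'yaw rel deg',round(np.degrees(r[2]),2),'Z',Z.round(4),'gap',round(s['finger_gap'],4),'F',np.round(s['wrist_force'],1))
E
python3 - <<'E'
from st import *
tool()
p=cam('top'); vv,uu=np.mgrid[262:298,238:275]; P=world(p,uu,vv)
g=p['img'][262:298,238:275].sum(-1)
print('dark n',(g<150).sum(), 'dark z',np.percentile(P[...,2][g<150],[5,50,95]).round(4),'other z',np.percentile(P[...,2][g>250],[5,50,95]).round(4))
print(P[...,:2][g<150].min(0),P[...,:2][g<150].max(0))
E
```

```text
t 1.25 tcp stop-frame mm [-376.9 -659.9] z 242.3 yaw rel deg 24.68 Z [ 0.e+00 -1.e-04 -1.e+00] gap 0.0854 F [-0.3  0.2 -1.4]
dark n 38 dark z [-0.0021  0.0012  0.0041] other z [-0.0039 -0.0002  0.0033]
[0.40063054 0.01652739] [0.44142617 0.06178193]
```

Call:
{"api": "move_arm", "payload": {
  "deltas": [0,0,0,0,0,0,8.2,0,0,0,0,0,0,8.2,0,0,0,0,0,0,8.3,0,0,0,0,0,0,0]
}}

```text
clock: 1.8
tcp_pos: [0.184, -0.5448, 0.2423]
orientation: [0.0, 0.999, -0.052, 0.0]
wrist_force: [0.2, -0.2, 0.3]
finger_gap: 0.0429
```

```bash
python3 -c "
from st import *
tool()"
```

```text
t 1.8 tcp stop-frame mm [-376.9 -659.9] z 242.3 yaw rel deg 0.07 Z [ 0.e+00 -1.e-04 -1.e+00] gap 0.0429 F [ 0.2 -0.2  0.3]
```

Call:
{"api": "move_arm", "payload": {
  "deltas": [0,0.013,-0.037,0,0,0,0,0,0.013,-0.037,0,0,0,0,0,0.013,-0.037,0,0,0,0,0,0.013,-0.037,0,0,0,0,0,0.013,-0.037,0,0,0,0,0,0.013,-0.037,0,0,0,0,0,0.013,-0.037,0,0,0,0,0,0.013,-0.037,0,0,0,0]
}}

```text
clock: 2.8
tcp_pos: [0.319, -0.2603, 0.2425]
orientation: [0.0, 0.999, -0.051, 0.0]
wrist_force: [0.9, 0.3, 0.6]
finger_gap: 0.0429
```

Call:
{"api": "move_arm", "payload": {
  "deltas": [0,0.013,-0.036,0,0,0,0,0,0.013,-0.036,0,0,0,0,0,0.013,-0.036,0.01,0,0,0,0,0.013,-0.036,0.02,0,0,0,0,0.013,-0.036,0.03,0,0,0,0,0.013,-0.036,0.03,0,0,0,0,0.013,-0.036,0.03,0,0,0,0,0.012,-0.036,0.02,0,0,0,0,0,0,0,0,0,0]
}}

```text
clock: 3.92
tcp_pos: [0.4507, 0.0162, 0.1008]
orientation: [-0.0, 0.999, -0.049, -0.001]
wrist_force: [-0.7, -0.7, 0.3]
finger_gap: 0.0427
```

```bash
python3 -c "
from st import *
tool()
p=cam('wrist'); save(p,'w1.png'); p=cam('scene'); save(p,'s1.png')"
```

```text
t 3.92 tcp stop-frame mm [-170.5  -74.1] z 100.8 yaw rel deg 0.36 Z [-2.6e-03  6.0e-04 -1.0e+00] gap 0.0427 F [-0.7 -0.7  0.3]
```

View pics/w1.png

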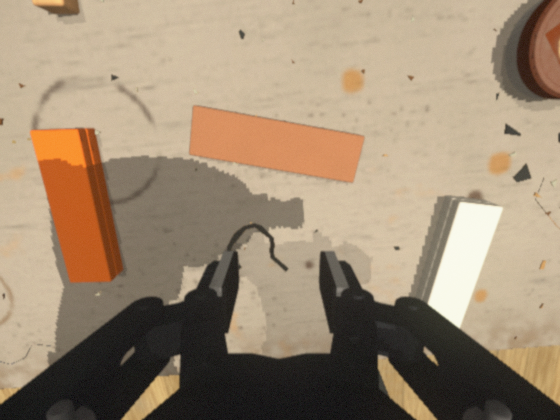

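View pics/s1.png

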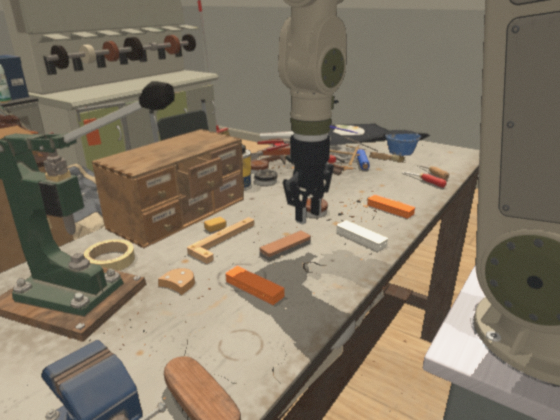

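Wrist view: the stone (275,145) lies ahead of the two half-open fingertips (225,265) and (335,265), and the way is clear. Now I'll lower behind it.

Call:
{"api": "move_arm", "payload": {
  "deltas": [0,0,0,0.03,0,0,0,0,0,0,0.03,0,0,0,0,0,0,0.015,0,0,0,0,0,0,0.005,0,0,0,0,0,0,0,0,0,0]
}}

```text
clock: 4.65
tcp_pos: [0.4516, 0.0135, 0.0229]
orientation: [0.0, 0.999, -0.053, 0.0]
wrist_force: [0.5, 0.4, -0.8]
finger_gap: 0.0428
```

```bash
python3 -c "
from st import *
tool()
p=cam('wrist'); save(p,'w2.png'); q=cam('scene')
a=cv2.resize(q['img'][170:290,220:380],None,fx=5,fy=5,interpolation=cv2.INTER_CUBIC); cv2.imwrite('pics/s2.png',a[...,::-1])
# finger tip height from wrist depth
vv,uu=np.mgrid[200:330,150:420]; P=world(p,uu,vv); t=env.get_state()['tcp_pos']
k=(np.abs(P[...,0]-t[0])<.016)&(np.abs(P[...,1]-t[1])<.05)&(P[...,2]>.004)&(P[...,2]<.06)
print(np.percentile(P[...,2][k],[0,1,3,10,50]))
"
```

```text
t 4.65 tcp stop-frame mm [-169.3  -76.7] z 22.9 yaw rel deg -0.06 Z [ 8.e-04 -3.e-04 -1.e+00] gap 0.0428 F [ 0.5  0.4 -0.8]
[0.01408675 0.01653851 0.01939674 0.02408259 0.04314666]
```

View pics/w2.png

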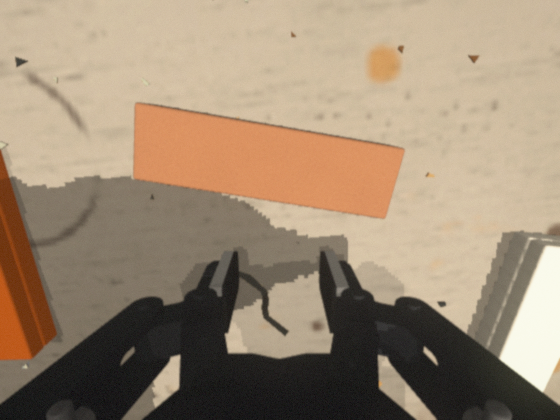

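View pics/s2.png

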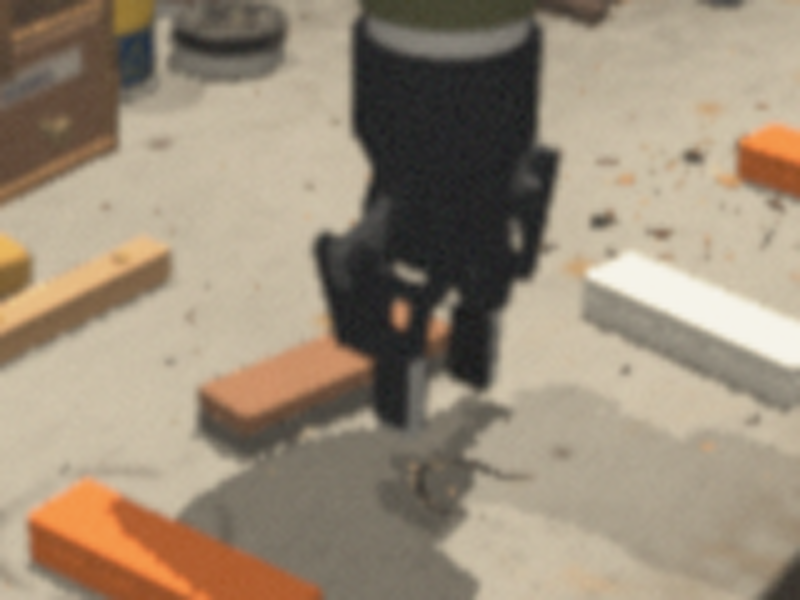

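Call:
{"api": "move_arm", "payload": {
  "deltas": [0,0,0,0.006,0,0,0,0,0,0,0.004,0,0,0,0,0.008,0,0,0,0,0,0,0.008,0,0,0,0,0,0,0.006,0,0,0,0,0,0.006,0,0,0,0,0,0,0.006,0,0,0,0,0,0,0.006,0,0,0,0,0,0,0.006,0,0,0,0,0,0,0.006,0,0,0,0,0]
}}

```text
invalid input
```

```bash
python3 -c "
from st import *
tool()
p=cam('wrist'); save(p,'w3.png')
vv,uu=np.mgrid[200:330,150:420]; P=world(p,uu,vv); t=env.get_state()['tcp_pos']
k=(np.abs(P[...,0]-t[0])<.016)&(np.abs(P[...,1]-t[1])<.05)&(P[...,2]>.002)&(P[...,2]<.06)
print(np.percentile(P[...,2][k],[0,1,3,10,50]))
"
```

```text
t 4.75 tcp stop-frame mm [-168.8  -76.4] z 23.2 yaw rel deg -0.04 Z [ 1.8e-03 -4.0e-04 -1.0e+00] gap 0.0429 F [ 0.2  0.3 -0.1]
[0.00201363 0.01608711 0.01915385 0.02410658 0.04293938]
```

View pics/w3.png

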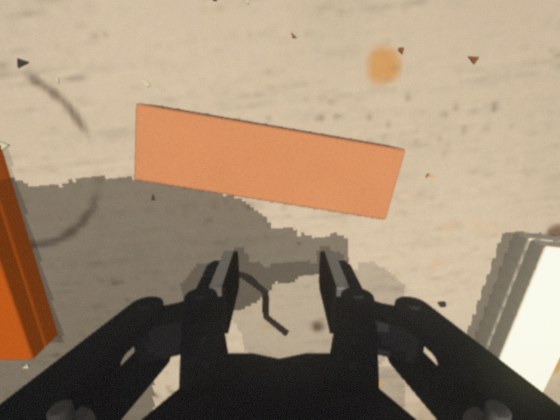

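The call was refused because one of my rows had the wrong length, so nothing moved. Resending it in correct 7-number rows.

Call:
{"api": "move_arm", "payload": {
  "deltas": [0,0,0,0.006,0,0,0,0,0,0,0.005,0,0,0,0,0.008,0,0,0,0,0,0,0.008,0,0,0,0,0,0,0.006,0,0,0,0,0,0,0.006,0,0,0,0,0,0,0.006,0,0,0,0,0,0,0.006,0,0,0,0,0]
}}

```text
clock: 5.8
tcp_pos: [0.4911, 0.0101, 0.0111]
orientation: [-0.0, 0.999, -0.053, -0.0]
wrist_force: [-2.4, -0.3, 0.2]
finger_gap: 0.0424
```

```bash
python3 -c "
from st import *
tool()
p=cam('wrist'); save(p,'w4.png')
vv,uu=np.mgrid[200:330,150:420]; P=world(p,uu,vv); t=env.get_state()['tcp_pos']
k=(np.abs(P[...,0]-t[0])<.016)&(np.abs(P[...,1]-t[1])<.05)&(P[...,2]>.003)&(P[...,2]<.06)
print(np.percentile(P[...,2][k],[0,1,3,10,50]))
"
```

```text
t 5.8 tcp stop-frame mm [-129.6  -75.9] z 11.1 yaw rel deg -0.01 Z [-5.e-04  2.e-04 -1.e+00] gap 0.0424 F [-2.4 -0.3  0.2]
[0.00318839 0.00990649 0.01581648 0.02099151 0.03842797]
```

View pics/w4.png

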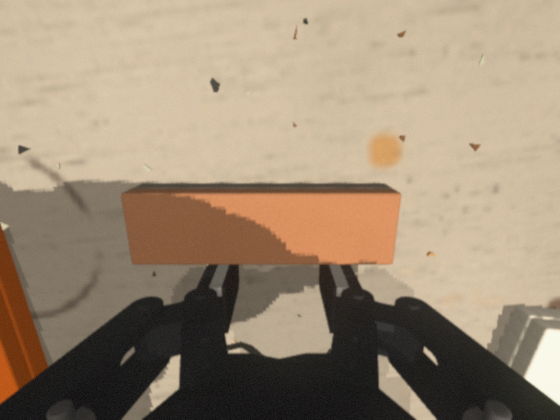

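The stone has turned square to both fingertips (it now spans columns 122–400) at a light 2.4 N. I'll push on toward the long cleat.

Call:
{"api": "move_arm", "payload": {
  "deltas": [0,0.006,0,0,0,0,0,0,0.007,0,0,0,0,0,0,0.007,0,0,0,0,0,0,0.007,0,0,0,0,0,0,0.007,0,0,0,0,0,0,0.007,0,0,0,0,0,0,0.007,0,0,0,0,0,0,0.007,0,0,0,0,0,0,0.007,0,0,0,0,0,0,0.007,0,0,0,0,0]
}}

```text
clock: 7.1
tcp_pos: [0.5601, 0.0027, 0.0112]
orientation: [0.0, 0.999, -0.053, -0.0]
wrist_force: [-2.3, 0.6, 0.1]
finger_gap: 0.0429
```

```bash
python3 -c "
from st import *
tool()
p=cam('wrist'); save(p,'w5.png')
"
```

```text
t 7.1 tcp stop-frame mm [-60.2 -76. ] z 11.2 yaw rel deg -0.02 Z [-0.e+00 -1.e-04 -1.e+00] gap 0.0429 F [-2.3  0.6  0.1]
```

View pics/w5.png

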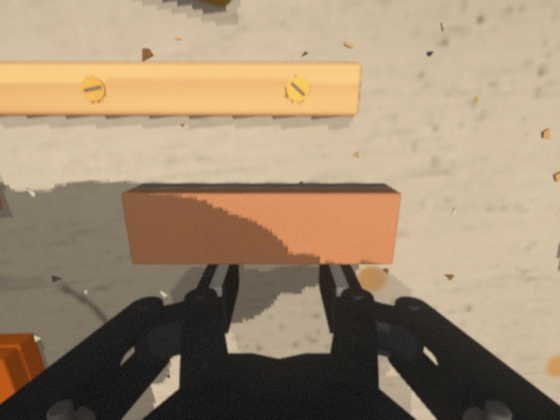

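The cleat's inner face (row 115) is parallel to the stone, with a gap of about 30 mm. I'll close it, slowing for contact.

Call:
{"api": "move_arm", "payload": {
  "deltas": [0,0.006,0,0,0,0,0,0,0.007,0,0,0,0,0,0,0.006,0,0,0,0,0,0,0.004,0,0,0,0,0,0,0.003,0,0,0,0,0,0,0.002,0,0,0,0,0,0,0.001,0,0,0,0,0]
}}

```text
clock: 8.02
tcp_pos: [0.5885, -0.0003, 0.0113]
orientation: [0.0, 0.999, -0.053, -0.0]
wrist_force: [-3.4, 0.3, 3.2]
finger_gap: 0.0425
```

```bash
python3 -c "
from st import *
tool()
p=cam('wrist'); save(p,'w6.png')
"
```

```text
t 8.03 tcp stop-frame mm [-31.7 -76. ] z 11.3 yaw rel deg -0.01 Z [-1.e-04 -1.e-04 -1.e+00] gap 0.0425 F [-3.4  0.3  3.2]
```

View pics/w6.png

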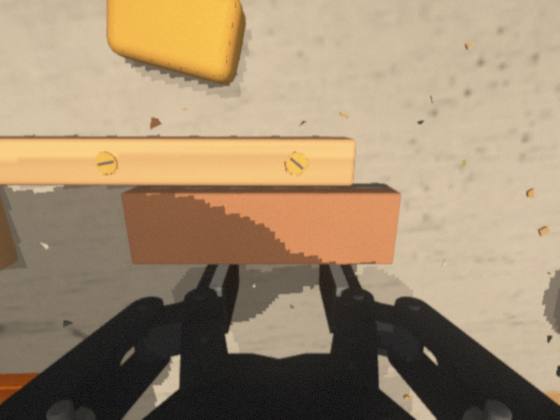

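Almost touching. I'll creep in at 0.5–1 mm per row.

Call:
{"api": "move_arm", "payload": {
  "deltas": [0,0.001,0,0,0,0,0,0,0.001,0,0,0,0,0,0,0,0,0,0,0,0]
}}

```text
clock: 8.45
tcp_pos: [0.5907, -0.0005, 0.0113]
orientation: [0.0, 0.999, -0.053, 0.0]
wrist_force: [-3.2, -0.2, 3.6]
finger_gap: 0.0428
```

```bash
python3 -c "
from st import *
tool()
"
```

```text
t 8.45 tcp stop-frame mm [-29.5 -76. ] z 11.3 yaw rel deg -0.02 Z [ 3.e-04 -1.e-04 -1.e+00] gap 0.0428 F [-3.2 -0.2  3.6]
```

Call:
{"api": "move_arm", "payload": {
  "deltas": [0,0.001,0,0,0,0,0,0,0.001,0,0,0,0,0,0,0,0,0,0,0,0]
}}

```text
clock: 8.82
tcp_pos: [0.5907, -0.0005, 0.0112]
orientation: [0.0, 0.999, -0.053, -0.002]
wrist_force: [-7.3, 0.9, 7.1]
finger_gap: 0.0428
```

```bash
python3 -c "
from st import *
tool()
p=cam('wrist'); save(p,'w7.png')
"
```

```text
t 8.82 tcp stop-frame mm [-29.5 -76. ] z 11.2 yaw rel deg -0.02 Z [-3.3e-03  1.0e-04 -1.0e+00] gap 0.0428 F [-7.3  0.9  7.1]
```

View pics/w7.png

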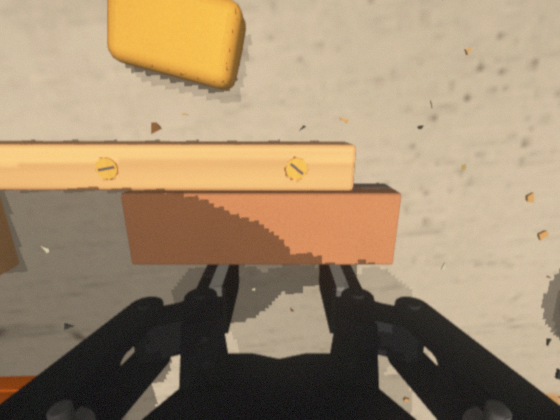

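In contact: the position stalls and the force rises to 7 N, so the stone lies flush along the long cleat. The beeswax at (175,40) is untouched. Next I'll back off, shut the jaw, rise and go round to the stone's right end.

Call:
{"api": "move_arm", "payload": {
  "deltas": [0,-0.005,0,0,0,0,0,0,-0.02,0,0,0,0,0,1,0,0,-0.03,0,0,0,1,0,0.01,-0.03,0,0,0,1,0.01,0.03,0,0,0,0,1,0.02,0.03,0,0,0,0,1,0.02,0.009,0,0,0,0,1,0,0,0,0,0,0]
}}

```text
clock: 9.88
tcp_pos: [0.6113, -0.0834, 0.0715]
orientation: [0.0, 0.999, -0.053, 0.002]
wrist_force: [0.8, -0.3, -0.9]
finger_gap: -0.0002
```

```bash
python3 -c "
from st import *
tool()
p=cam('wrist'); save(p,'w8.png')
for n in ['top']:
    p=cam(n); m=mask(p,'whetstone',(.62,.0)); s=mask(p,'bench_stop',(.64,.06))
    print(n, None if m is None else (fit([(p,m)],STONE,(.62,.0,-.1)),rel(fit([(p,m)],STONE,(.62,.0,-.1))[0],SP)), fit([(p,s)],STOP,(.628,.072,-.1)))
"
```

```text
t 9.88 tcp stop-frame mm [  -0.4 -156.3] z 71.5 yaw rel deg -0.11 Z [ 0.0034 -0.001  -1.    ] gap -0.0002 F [ 0.8 -0.3 -0.9]
top ((array([ 0.62250363,  0.00525417, -0.06514329]), np.float64(1.8790137767791748)), array([ 0.00152934, -0.06695429,  0.03985671])) (array([ 0.62826564,  0.07311424, -0.07724659]), np.float64(0.4879617393016815))
```

View pics/w8.png

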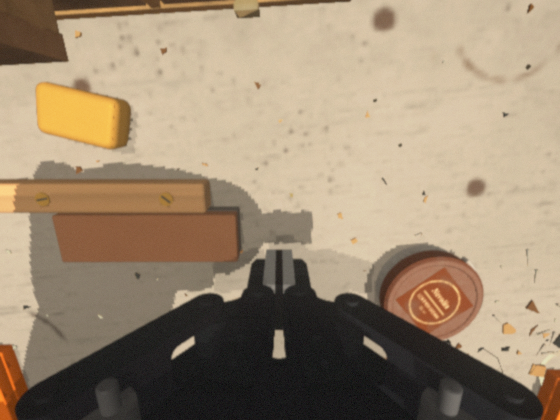

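```bash
python3 -c "
from st import *
tool()
p=cam('wrist'); t=env.get_state()['tcp_pos']
for u,v in [(278,262),(270,285),(215,300),(212,310),(190,315),(150,350),(110,360),(345,300),(265,270),(255,270),(300,270)]:
    print(u,v,(world(p,np.array([u]),np.array([v]))[0]-t).round(3)*1000)
"
```

```text
t 10.07 tcp stop-frame mm [  -3.4 -154.5] z 71.1 yaw rel deg 0.02 Z [-6.e-04  2.e-04 -1.e+00] gap 0.0002 F [ 0.7  0.6 -1. ]
278 262 [11. -1.  8.]
270 285 [10.  2. 26.]
215 300 [14. 21. 39.]
212 310 [14. 21. 45.]
190 315 [15. 28. 48.]
150 350 [16. 35. 64.]
110 360 [16. 44. 67.]
345 300 [ 10. -25.  41.]
265 270 [11.  4. 15.]
255 270 [ 8. 10.  9.]
300 270 [  6. -11.   9.]
```

Knuckles sit about 40 mm above the TCP, clear of the stone and the cleat. Lowering beside the end, then a first push of about 45 mm along +y.

Call:
{"api": "move_arm", "payload": {
  "deltas": [1,0,0,0.025,0,0,0,1,0,0,0.02,0,0,0,1,0,0,0.009,0,0,0,1,0,0,0,0,0,0]
}}

```text
clock: 10.62
tcp_pos: [0.6084, -0.0814, 0.0169]
orientation: [-0.0, 0.999, -0.052, -0.001]
wrist_force: [-0.0, -0.8, 0.5]
finger_gap: 0.0001
```

```bash
python3 -c "
from st import *
tool()
p=cam('wrist'); save(p,'w9.png')
"
```

```text
t 10.62 tcp stop-frame mm [  -3.4 -154.6] z 16.9 yaw rel deg 0.01 Z [-1.2e-03  2.0e-04 -1.0e+00] gap 0.0001 F [-0.  -0.8  0.5]
```

View pics/w9.png

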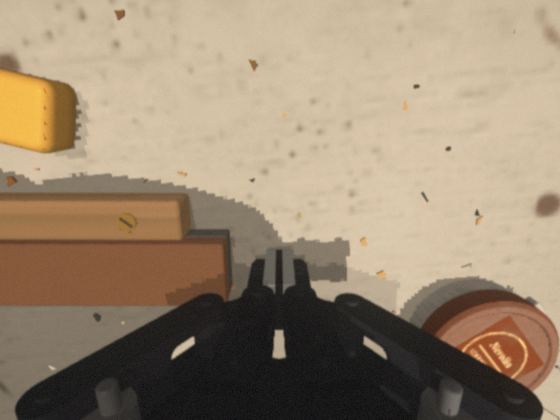

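The closed fingers at (278,260) sit about 10 mm right of the stone's end (column 230), roughly centred on it. Pushing left.

Call:
{"api": "move_arm", "payload": {
  "deltas": [1,0,-0.006,0,0,0,0,1,0,-0.006,0,0,0,0,1,0,-0.006,0,0,0,0,1,0,-0.006,0,0,0,0,1,0,-0.006,0,0,0,0,1,0,-0.006,0,0,0,0,1,0,-0.006,0,0,0,0]
}}

```text
clock: 11.55
tcp_pos: [0.614, -0.0407, 0.0179]
orientation: [0.001, 0.999, -0.053, 0.001]
wrist_force: [-0.4, -4.8, 4.6]
finger_gap: -0.0002
```

```bash
python3 -c "
from st import *
tool()
p=cam('wrist'); save(p,'w10.png')
"
```

```text
t 11.55 tcp stop-frame mm [  -2.2 -113.5] z 17.9 yaw rel deg -0.05 Z [ 0.001  -0.0018 -1.    ] gap -0.0002 F [-0.4 -4.8  4.6]
```

View pics/w10.png

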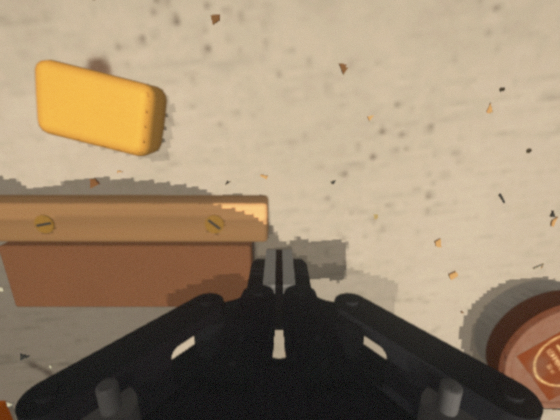

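The stone slides along the cleat and stays flush. About 39 mm remain by geometry.

Call:
{"api": "move_arm", "payload": {
  "deltas": [1,0,-0.006,0,0,0,0,1,0,-0.006,0,0,0,0,1,0,-0.006,0,0,0,0,1,0,-0.006,0,0,0,0,1,0,-0.004,0,0,0,0,1,0,-0.002,0,0,0,0]
}}

```text
clock: 12.35
tcp_pos: [0.617, -0.0105, 0.0176]
orientation: [0.0, 0.999, -0.053, 0.0]
wrist_force: [-0.6, -4.6, 5.3]
finger_gap: 0.0
```

```bash
python3 -c "
from st import *
tool()
p=cam('wrist'); save(p,'w11.png')
p=cam('scene'); a=cv2.resize(p['img'][190:290,150:310],None,fx=5,fy=5,interpolation=cv2.INTER_CUBIC); cv2.imwrite('pics/s11.png',a[...,::-1])
"
```

```text
t 12.35 tcp stop-frame mm [ -2.3 -83.2] z 17.6 yaw rel deg -0.02 Z [ 7.e-04 -7.e-04 -1.e+00] gap 0.0 F [-0.6 -4.6  5.3]
```

View pics/w11.png

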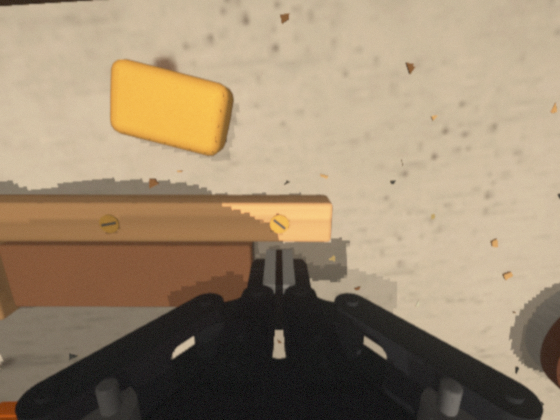

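View pics/s11.png

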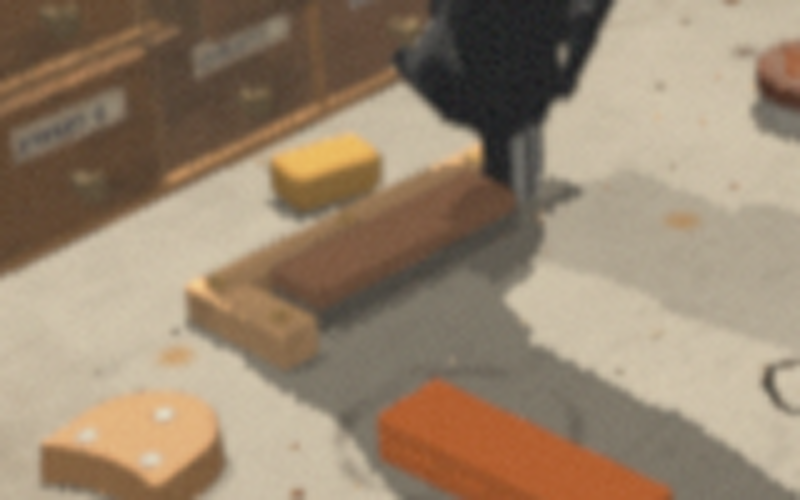

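Scene crop: the stone is flush and its left end (280,285) is a few mm short of the short cleat. Creeping on.

Call:
{"api": "move_arm", "payload": {
  "deltas": [1,0,-0.003,0,0,0,0,1,0,-0.002,0,0,0,0,1,0,-0.001,0,0,0,0,1,0,-0.001,0,0,0,0,1,0,0,0,0,0,0]
}}

```text
clock: 13.08
tcp_pos: [0.6172, -0.0032, 0.0171]
orientation: [-0.0, 0.999, -0.053, -0.0]
wrist_force: [-1.3, -3.5, 2.9]
finger_gap: 0.0
```

```bash
python3 -c "
from st import *
tool()
"
```

```text
t 13.07 tcp stop-frame mm [ -2.8 -75.9] z 17.1 yaw rel deg -0.01 Z [-2.e-04  2.e-04 -1.e+00] gap 0.0 F [-1.3 -3.5  2.9]
```

Call:
{"api": "move_arm", "payload": {
  "deltas": [1,0,-0.001,0,0,0,0,1,0,-0.001,0,0,0,0,1,0,-0.001,0,0,0,0,1,0,0,0,0,0,0]
}}

```text
clock: 13.58
tcp_pos: [0.6176, -0.0001, 0.0172]
orientation: [-0.0, 0.999, -0.053, -0.0]
wrist_force: [-0.2, -2.3, 2.8]
finger_gap: 0.0
```

```bash
python3 -c "
from st import *
tool()
p=cam('scene'); a=cv2.resize(p['img'][190:290,150:310],None,fx=5,fy=5,interpolation=cv2.INTER_CUBIC); cv2.imwrite('pics/s12.png',a[...,::-1])
"
```

```text
t 13.57 tcp stop-frame mm [ -2.8 -72.8] z 17.2 yaw rel deg -0.01 Z [-2.e-04  3.e-04 -1.e+00] gap 0.0 F [-0.2 -2.3  2.8]
```

View pics/s12.png

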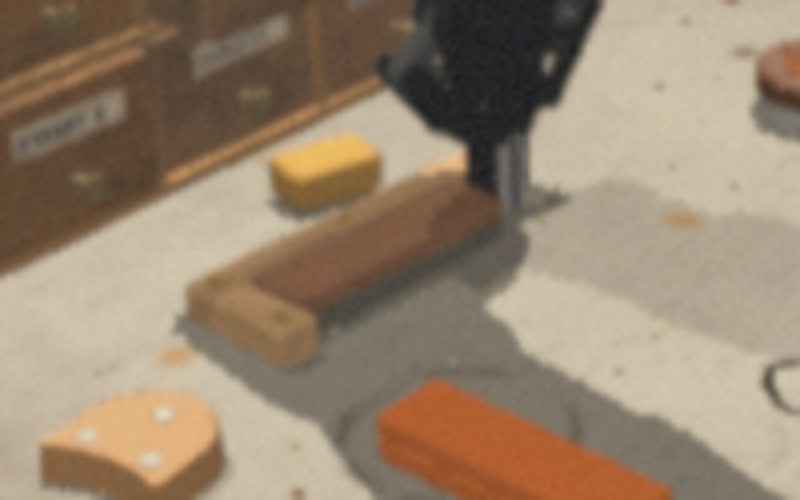

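Nearly there, but no stall yet. Continuing in 1 mm steps.

Call:
{"api": "move_arm", "payload": {
  "deltas": [1,0,-0.001,0,0,0,0,1,0,-0.001,0,0,0,0,1,0,0,0,0,0,0]
}}

```text
clock: 14.0
tcp_pos: [0.6176, 0.0008, 0.0172]
orientation: [0.001, 0.999, -0.053, -0.0]
wrist_force: [-1.3, -5.4, 2.5]
finger_gap: -0.0001
```

```bash
python3 -c "
from st import *
tool()
"
```

```text
t 14.0 tcp stop-frame mm [ -2.8 -71.8] z 17.2 yaw rel deg -0.05 Z [-5.0e-04 -1.8e-03 -1.0e+00] gap -0.0001 F [-1.3 -5.4  2.5]
```

Force is rising. Two more small rows will confirm the stall.

Call:
{"api": "move_arm", "payload": {
  "deltas": [1,0,-0.001,0,0,0,0,1,0,-0.001,0,0,0,0,1,0,0,0,0,0,0]
}}

```text
clock: 14.38
tcp_pos: [0.6177, 0.001, 0.0172]
orientation: [0.003, 0.999, -0.054, -0.0]
wrist_force: [-0.6, -10.7, 3.1]
finger_gap: 0.0002
```

```bash
python3 -c "
from st import *
tool()
p=cam('wrist'); save(p,'w13.png')
p=cam('scene'); a=cv2.resize(p['img'][190:290,150:310],None,fx=5,fy=5,interpolation=cv2.INTER_CUBIC); cv2.imwrite('pics/s13.png',a[...,::-1])
"
```

```text
t 14.38 tcp stop-frame mm [ -2.8 -71.7] z 17.2 yaw rel deg -0.13 Z [-0.001  -0.0051 -1.    ] gap 0.0002 F [ -0.6 -10.7   3.1]
```

View pics/w13.png

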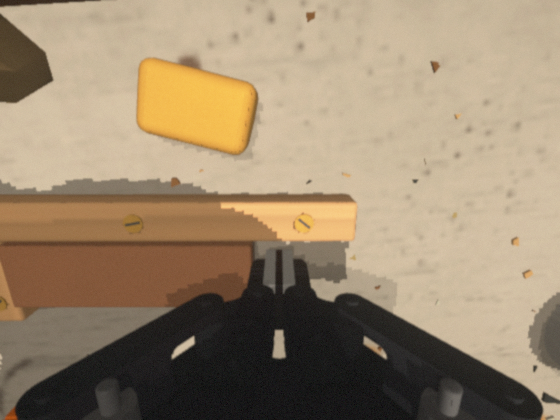

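View pics/s13.png

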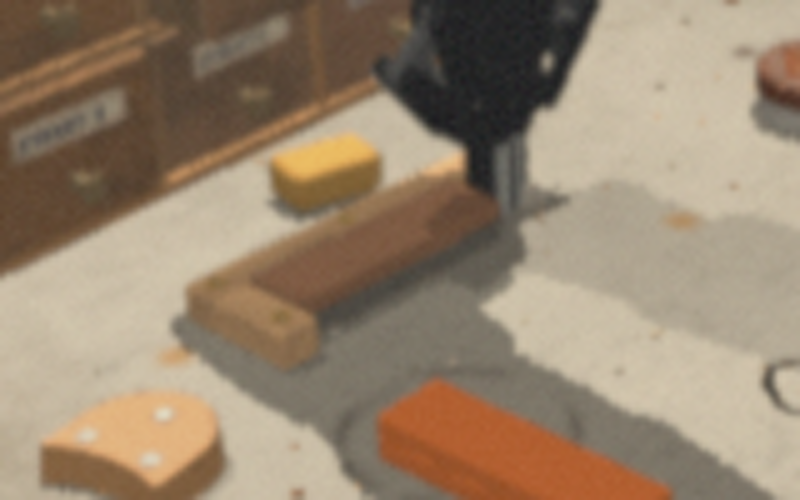

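Stalled at 10.7 N with the stone's end against the short cleat. Now I'll back off along −y, rise, and move back for a look from behind.

Call:
{"api": "move_arm", "payload": {
  "deltas": [1,0,0.005,0,0,0,0,1,0,0.015,0,0,0,0,1,0,0,-0.03,0,0,0,1,-0.02,0,-0.04,0,0,0,0,-0.04,-0.03,-0.01,0,0,0,0,-0.04,-0.04,0,0,0,0,0,-0.02,-0.02,0,0,0,0,0,0,0,0,0,0,0]
}}

```text
clock: 15.48
tcp_pos: [0.5016, 0.0559, 0.0975]
orientation: [-0.012, 0.999, -0.03, -0.0]
wrist_force: [0.2, -0.3, 0.4]
finger_gap: 0.0425
```

```bash
cat > look.py <<'E'
from st import *
import sys
tool()
p=cam('wrist'); save(p,sys.argv[1])
R=cv2.Rodrigues(np.array(p['rvec'],float))[0]
E
python3 look.py w14.png
```

```text
t 15.47 tcp stop-frame mm [-124.   -29.3] z 97.5 yaw rel deg 2.53 Z [ 0.      0.0244 -0.9997] gap 0.0425 F [ 0.2 -0.3  0.4]
```

View pics/w14.png

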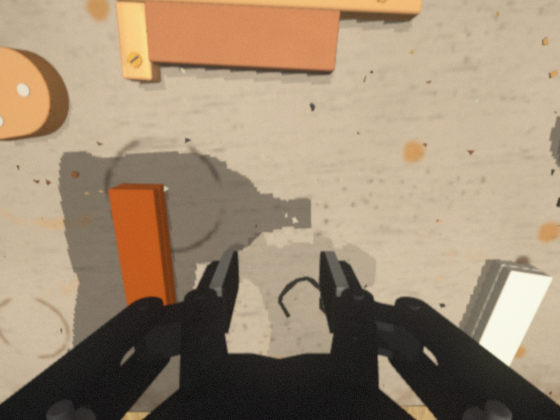

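Call:
{"api": "move_arm", "payload": {
  "deltas": [0,0.035,-0.01,0,0,0,0,0,0,0,0,0,0,0,0,0,0,0,0,0,0]
}}

```text
clock: 15.9
tcp_pos: [0.5388, 0.0576, 0.0973]
orientation: [-0.014, 1.0, -0.028, -0.0]
wrist_force: [0.1, -0.4, -0.8]
finger_gap: 0.0425
```

```bash
python3 look.py w15.png; python3 - <<'E'
from fit import *
p=cam('wrist'); t=cam('top')
save(p,'w15b.png')
for n,q in(('wrist',p),('top',t)):
    for r in imaging.cut_out(q,'whetstone'):
        m=r['mask'].astype(np.float32); f=fit([(q,m)],STONE,(.628,.072,-.1)) if np.hypot(*(np.array(r['centre'])-proj(q,[(.628,.072,.02)])[0]))<40 else None
        if f: print(n,'stone',f)
    b=mask(q,'bench_stop',(.64,.075))
    if b is not None: print(n,'stop',fit([(q,b)],STOP,(.628,.072,-.1)))
E
```

```text
t 15.9 tcp stop-frame mm [-87.2 -23.7] z 97.3 yaw rel deg 2.84 Z [ 3.000e-04  2.770e-02 -9.996e-01] gap 0.0425 F [ 0.1 -0.4 -0.8]
wrist stone (array([ 0.62620803,  0.07321416, -0.10842026]), np.float64(0.019064821302890778))
wrist stop (array([ 0.62659624,  0.07333081, -0.1068043 ]), np.float64(0.1531934142112732))
top stone (array([ 0.65223709,  0.01727161, -0.19592492]), np.float64(2.244611978530884))
top stop (array([ 0.62857442,  0.06700928, -0.10968395]), np.float64(2.942073106765747))
```

View pics/w15.png

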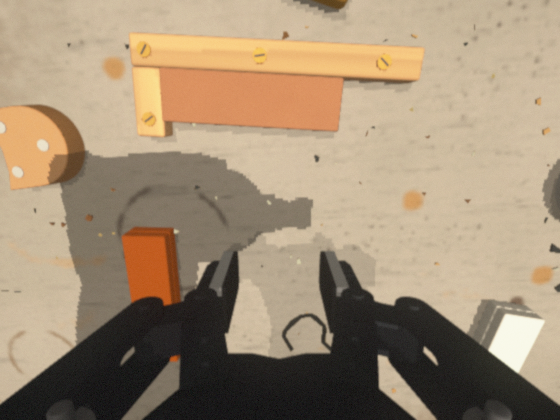

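The wrist-camera fits agree within 0.4 mm and 0.002 rad. The top view is blocked by the arm, so its fits are invalid. I'll retreat the arm for an independent top check and a check of the bystanders.

Call:
{"api": "move_arm", "payload": {
  "deltas": [0,-0.03,0.02,-0.03,0,0,0,0,-0.03,0.04,-0.03,0,0,0,0,-0.03,0.05,-0.02,0,0,0,0,0,0.05,0,0,0,0,0,0,0.05,0,0,0,0,0,0,0.05,0,0,0,0,0,0,0.05,0,0,0,0,0,0,0.05,0,0,0,0,0,0,0,0,0,0,0]
}}

```text
clock: 17.38
tcp_pos: [0.4287, -0.3019, 0.1677]
orientation: [-0.013, 0.999, -0.03, 0.001]
wrist_force: [-0.3, 0.9, -0.7]
finger_gap: 0.0425
```

```bash
python3 - <<'E'
from st import *
tool()
for n in('top','scene'):
    q=cam(n); save(q,n+'_end.png')
    a=mask(q,'whetstone',(.627,.073)); b=mask(q,'bench_stop',(.64,.075))
    fa=fit([(q,a)],STONE,(.627,.073,-.1)) if a is not None else None
    fb=fit([(q,b)],STOP,(.627,.073,-.1)) if b is not None else None
    print(n,fa,fb, rel(fa[0],fb[0]).round(4) if fa and fb else None)
    for t in ['polish_brown','beeswax','heel_c']:
        for r in imaging.cut_out(q,t): print(t,r['confidence'],r['centre'])
E
```

```text
t 17.38 tcp stop-frame mm [-159.  -392.7] z 167.7 yaw rel deg 2.62 Z [ 0.0021  0.0263 -0.9997] gap 0.0425 F [-0.3  0.9 -0.7]
top (array([ 0.6281327 ,  0.0740351 , -0.09692693]), np.float64(0.058021388947963715)) (array([ 0.62888553,  0.07403654, -0.11301557]), np.float64(0.15780456364154816)) [-0.0007 -0.0001  0.0161]
polish_brown 0.76 [357.3, 218.5]
beeswax 0.56 [261.6, 154.8]
heel_c 0.9 [168.5, 192.8]
scene (array([ 0.6294324 ,  0.06376692, -0.03271886]), np.float64(0.278951495885849)) (array([ 0.6304894 ,  0.07103576, -0.0859975 ]), np.float64(0.5437963008880615)) [-0.0004 -0.0073  0.0533]
polish_brown 0.8 [317.4, 207.1]
beeswax 0.64 [218.5, 224.6]
heel_c 0.74 [176.3, 278.5]
```

```bash
python3 -c "
import cv2
a=cv2.imread('pics/top_end.png')[130:250,140:380]; cv2.imwrite('pics/te.png',cv2.resize(a,None,fx=3.3,fy=3.3,interpolation=cv2.INTER_CUBIC))"
```

```text
(no output)
```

View pics/te.png

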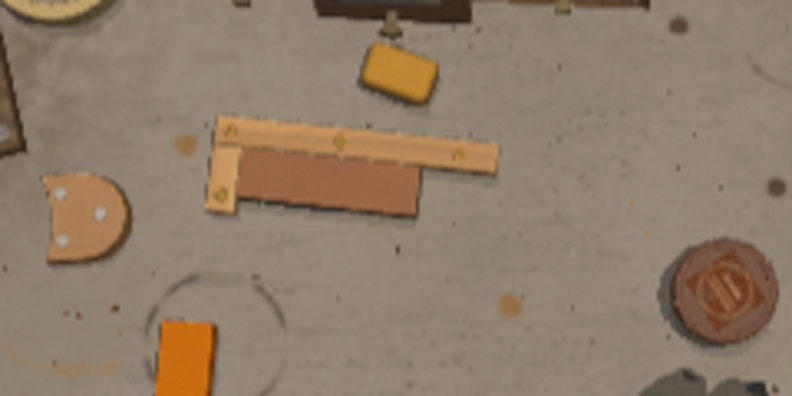

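Top crop: the stone (235–418, 150–215) sits snug in the L corner, flush on both cleats, and the bystanders are in place. Handing in.

```bash
python3 -c "
from workcell import order
print(order.hand_in())"
```

```text
the job is handed in; nothing more can be done
None
```

I pushed the red-brown whetstone into the corner of the bench stop and handed the job in at about 17.5 s of the 54 s allowed. No verdict was reported. I pushed it first with both half-open fingertips until its long side was flush along the long cleat. I then pushed its right end with the shut fingers until it met the short cleat.

**Contact:** the stone stalled against the long cleat at about 7 N and against the short cleat at about 11 N. The arm was well clear of everything when I handed in.

**Last checks of the stone against the stop:**

| Camera | Along x | Along y | Angle | Fit quality |
|---|---|---|---|---|
| Wrist | −0.4 mm | −0.1 mm | −0.002 rad | good for the stone, fair for the stop |
| Top | −0.7 mm | −0.1 mm | 0.016 rad | fair |
| Scene | −0.4 mm | −7.3 mm | 0.053 rad | poor, disagrees |

I gave the scene result no weight: its fit errors were several times larger than the other two, and the short-cleat stall and the enlarged top picture both contradict it. An earlier top-camera fit also failed, because the arm was blocking the view.

**Bystanders:** I saw no contact with the tin, the beeswax or the heel block. Their detected centres were within about 3 pixels of the start, roughly 5 to 7 mm in the top view. I put that down to detection noise, and it is inside the 15 mm limit.

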